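Find the comb leaf that fits the lead screw

TASK

Try the comb leaves from the rack on the lead screw that lies under the two guide yokes, sliding each gently along the thread to feel whether its teeth drop fully in. Press the one that fits gently home and leave it standing there in the yokes, fully seated in the thread, with the other two standing in the rack. Never force a leaf against a screw, and do not disturb the nut and the jar that stand beside them.

Things in the scene. Friction and masses are not known exactly. Their poses are not given: they have to be found in the camera images.
- cradle: fixed plywood cradle; three screws lie along its y at x = 0 (front place: the one to measure), 55 and 110 mm, axes 34 mm above the bench; origin on the bench under the middle of the front place. Base 8 mm thick, x -40 to 145, y -160 to 85 mm. The front screw's crest is 54 mm above the bench
- yokes (a point): point midway between the two guide yokes, on the crest of the front screw. Yokes: plates across the screw at y = -26 and +26 mm from here, 6 mm thick, x -33 to 33 mm, tops 30 mm above here. Each has an open-topped slot 13 mm wide at x = 0, flared at the top; a leaf is let down through both, its y along the cradle's y, may slide +-20 mm along them, and is kept from falling over
- home (a point): point on the axis plane where a fitting leaf's tooth tips end when fully home: 6 mm below the crest, 48 mm above the bench (anywhere within 20 mm along y). A leaf that does not fit stops 3.5 mm or more above this wherever it is tried; so does a fitting one whose teeth meet the ridges: slide it along, at most one spacing (13 mm), to find the grooves
- rack: fixed plywood leaf rack; origin on the bench at the middle of its three slots. Slots at x = -55, 0, 55 mm, each 14 mm wide and 84 mm long (y), floor 10 mm above the bench, walls up to 36 mm above the bench. Base x -85 to 85, y -52 to 112 mm
- leaf_1: plywood comb leaf, 8 mm thick (x), 74 mm long (y), 75 mm high (z), about 45 g, teeth down in a rack slot; origin amid its tooth tips. Lower edge: 5 to 7 equal V teeth, 6 mm deep, spaced 10, 11.5 or 13 mm, another spacing on each leaf, unmarked. From 42 mm up a plain tab 44 mm long (y): grip it across the 8 mm. Which leaf is in which slot varies
- leaf_2: plywood comb leaf, 8 mm thick (x), 74 mm long (y), 75 mm high (z), about 45 g, teeth down in a rack slot; origin amid its tooth tips. Lower edge: 5 to 7 equal V teeth, 6 mm deep, spaced 10, 11.5 or 13 mm, another spacing on each leaf, unmarked. From 42 mm up a plain tab 44 mm long (y): grip it across the 8 mm. Which leaf is in which slot varies
- leaf_3: plywood comb leaf, 8 mm thick (x), 74 mm long (y), 75 mm high (z), about 45 g, teeth down in a rack slot; origin amid its tooth tips. Lower edge: 5 to 7 equal V teeth, 6 mm deep, spaced 10, 11.5 or 13 mm, another spacing on each leaf, unmarked. From 42 mm up a plain tab 44 mm long (y): grip it across the 8 mm. Which leaf is in which slot varies
- screw_a: fixed steel lead screw, 40 mm outer diameter, 176 mm long, thread on the middle 150 mm, lying along the cradle's y; origin on its axis, mid length. Ridge spacing 10, 11.5 or 13 mm, another on each screw, unmarked; where the ridges lie along it is not known. Which of the three lies in the front place varies
- screw_b: fixed steel lead screw, 40 mm outer diameter, 176 mm long, thread on the middle 150 mm, lying along the cradle's y; origin on its axis, mid length. Ridge spacing 10, 11.5 or 13 mm, another on each screw, unmarked; where the ridges lie along it is not known. Which of the three lies in the front place varies
- screw_c: fixed steel lead screw, 40 mm outer diameter, 176 mm long, thread on the middle 150 mm, lying along the cradle's y; origin on its axis, mid length. Ridge spacing 10, 11.5 or 13 mm, another on each screw, unmarked; where the ridges lie along it is not known. Which of the three lies in the front place varies
- lock_nut: bystander: loose steel hex nut 36 mm across, 14 mm high, on the cradle's base; origin under its middle
- flux_jar: bystander: small jar, 34 mm across, 38 mm high, on the rack's base; origin under its middle
Mind the look-alikes: they are no part of the job. Leave any red look-alike of the leaf_2 alone.

How it is judged:
By the outcome, as a careful person would: the job done as asked, in the order asked, and still so for the second after the job is handed in, with the robot touching nothing.
It also fails if it takes over 72 s, if anything falls off the work surface, if the arm or the gripper's body presses on something with over 40 N, if the wrist force passes 120 N, or if a joint passes its speed limit or range.

ROBOT

A 6-joint arm with a two-finger parallel gripper is mounted at the origin on the work surface. World frame = base frame: x ahead of the robot, y to its left, z up, the work surface at z = 0. Lengths are in mm, angles in rad, forces in N, time in s.
With the tool pointing down it reaches from about 275 to 750 mm from the base axis. Payload 10.2 kg.
Tool frame: the origin (TCP) lies between the finger pads; the fingertips stand 17 mm ahead of it and the grasp point (between the pads) lies 2 mm behind it (tips_ahead is the distance from the TCP to the fingertips, in mm); z points along the fingers, y is the line along which they close (so a half turn about z gives the same grasp; the last joint's range is limited). The gripper opens to 85 mm and grips with 20 to 120 N. Pads are 22 mm wide; open, the fingers measure 114 mm over their backs; the gripper's body (76 mm by 85 mm) begins 54 mm behind the grasp point. The pads swing forward as they close: fully open they stand 13 mm farther back than shut.
Start: joints at [1.002, 0.313, 1.498, -0, 1.331, -0.223], TCP at [177.961, 493.924, 248.294] pointing down, gripper open.
Joint ranges: [-2.94, 2.94], [-0.97, 2.17], [0.19, 2.56], [-1.23, 4.37], [0.02, 3.11], [-2.88, 2.88]. Speed limits (rad/s): [2.39, 2.39, 3.01, 3.14, 3.14, 3.14].

INTERFACE

Orientations are given as a unit quaternion [w, x, y, z].
In Python, from rig import sense, capture, finish_job, boxes_of, tips_ahead gives the robot as it stands.
- The arm moves only by the tool drive_tool, never from a script. Its argument "commands" is text: rows parted by semicolons, each of 7 numbers parted by spaces: the shift along the world's x, y, z in units of 0.1 m (1.0 is 0.1 m), then the turn, a rotation vector about the world's x, y, z in units of pi/4 rad (1.0 is pi/4 rad), then the opening in per cent of the stroke, from 0 (shut) to 100 (fully open). A call has 1 to 20 rows; each row shifts and turns the commanded pose from where the row before left it; what a row does not reach is not made up. A row lasts 1/12 s, in which the tool goes at most 41.7 mm and 7.16 degrees, less where a joint would pass 70% of its speed; a pose out of reach is approached as far as the arm can. A call with a number of a shift or a turn outside -1 to 1 is refused whole. A call with a gripper value outside its range is refused whole. The fingers move at their own pace and stop on an object; "force" is the grip in N (left out, the last holds). Time passes only in rows, so rows that do not move let the fingers close. It gives the time, the measured TCP pose, the force, the opening and the grip force at its end, in the units of the state.
- sense(): the state, without advancing time (a new reading comes with each control period).
- capture(name): name is "scene" or "top" or "wrist"; returns a dict with "pixels" (420x560x3 uint8, blue, green, red), "fov_y" (degrees; the focal length in pixels is half the picture's height over the tangent of half this angle, whatever the lens; pixels are square), "cx", "cy" (the principal point, pixels), "position" and "attitude" of the camera in the world; the wrist camera has in their place "tool_from_camera" (4x4, takes a point from camera to tool coordinates, whose origin is the TCP and whose axes are the flange's). Camera axes: x right, y down, z forward; pixel columns grow to the right and rows downward; lengths in mm; the calibration is good to about 2 mm. The wrist camera is an equidistant fisheye: a pixel r from the principal point sees the ray r / f radians off the axis. A picture is of the moment at which its call begins: read the wrist's pose just before it. There is no depth.
- finish_job(): hands the job in; it is judged then, once.
Trained networks look in a picture, given as the dict that the camera call returned (one of the last four; its "shot" number tells which), for a name from the list of things; names that differ only in an ending like _2 or _b are one class to them, and where a whole thing is asked for, a point or a joint stands for the part that bears it (a point fixed in the world has none). Each returns a list of dicts, best first, with "confidence" (0 to 1); they miss things now and then, are a little off and sometimes report something else, mostly with a low value. They report only what shows in the picture. A call takes as long as a camera call. They do not tell look-alikes from the thing itself.
- boxes_of(picture, name): "position" ([column, row] in pixels, amid what is visible of it).
The state is a dict: "time_s": time; "joints": joint angles; "dq": joint speeds; "tau": joint torques, N m; "eef_pos": TCP position; "ee_rot": TCP orientation; "force": force on the tool from outside, world axes, zero at the start; "wrist_torque": the same for the moment, N m; "grip_width": opening from 0.0 (shut) to 1.0 (fully open); "grip_force": force on a finger pad.
Only numpy, scipy, OpenCV 4.12 (cv2) and the standard library are available. Lean on these libraries where they do the work, as an engineer would, in place of code of your own. Each camera call takes 0.05 s, during which the arm holds its last target. There are 200 camera calls.

## Working session

There is one attempt and no reset: what is moved stays moved. The work goes in short steps, Python scripts to look and compute and a tool call to move; the robot and the scene stay as the last step left them, time stands still between calls to the robot, and variables do not carry over. Pictures are saved under pics/ and viewed, at most 10 in all, crops included, and the job is handed in when it is done.

Besides the shell and the picture viewer there is one more tool, called after "Emit:" by a JSON object that holds its "method" and its "body", one argument or row to a line. drive_tool: Moves the arm, as the interface text tells. Shifts and turns lie within -1 to 1; 1 stands for 0.1 m of shift or pi/4 rad of turn. Its arguments: {"type":"object","properties":{"commands":{"type":"string"},"force":{"type":"number"}},"required":["commands"]}

```bash
ls; mkdir -p pics
cat > h.py <<'E'
import numpy as np, cv2
from rig import *
from scipy.spatial.transform import Rotation as R
def att(a):
    a=np.array(a,float)
    return a if a.shape==(3,3) else R.from_quat(a[[1,2,3,0]]).as_matrix()
def f_of(p): return p["pixels"].shape[0]/2/np.tan(np.radians(p["fov_y"])/2)
def on_z(p,uv,z):
    f=f_of(p); d=att(p["attitude"])@np.array([(uv[0]-p["cx"])/f,(uv[1]-p["cy"])/f,1]); o=np.array(p["position"],float)
    return o+d*(z-o[2])/d[2]
def proj(p,X):
    c=att(p["attitude"]).T@(np.array(X,float)-np.array(p["position"])); f=f_of(p)
    return np.array([p["cx"]+f*c[0]/c[2],p["cy"]+f*c[1]/c[2]])
E
python3 - <<'E'
from h import *
s=sense();print(s)
for n in("scene","top"):
    p=capture(n);cv2.imwrite(f"pics/{n}0.png",p["pixels"])
    print(n,p["fov_y"],p["cx"],p["cy"],p["position"],p["attitude"])
    for k in("cradle","rack","leaf_1","screw_a","lock_nut","flux_jar","yokes"):
        try:print(k,[(np.round(b["position"]).tolist(),round(b["confidence"],2)) for b in boxes_of(p,k)])
        except Exception as e:print(k,e)
E
```

```text
pics
{'time_s': 0.0, 'joints': array([ 1.00160067e+00,  3.13466444e-01,  1.49843107e+00,  1.90421133e-06,
        1.33101172e+00, -2.23390420e-01]), 'dq': array([-4.49719617e-04,  7.98391478e-04,  7.05530494e-05,  8.57353792e-04,
        1.96034451e-04, -8.99033694e-04]), 'tau': array([-1.60439591e-03, -4.12270617e+01, -2.59728760e+01, -2.91892275e-04,
        4.42102042e-03,  2.53130423e-05]), 'eef_pos': array([177.82731986, 493.71603123, 247.72891512]), 'ee_rot': array([-2.54953542e-04,  1.72042593e-01,  9.85089292e-01, -6.06913635e-04]), 'force': array([-0.56340443,  0.46074728, -0.08019861]), 'wrist_torque': array([ 0.01450787, -0.00967535, -0.0528416 ]), 'grip_force': 0.0, 'grip_width': 1.0029520552472337}
scene 52.50038227621768 276.1758784656376 207.3765138942373 [ 970.92874383 -239.30800641  705.8909222 ] [-0.27102815  0.84321023  0.44028857 -0.14726245]
cradle [([166.0, 260.0], 0.82)]
rack [([354.0, 174.0], 0.9)]
leaf_1 [([361.0, 162.0], 0.85), ([347.0, 144.0], 0.75), ([395.0, 213.0], 0.61), ([334.0, 129.0], 0.56), ([194.0, 238.0], 0.22)]
screw_a [([213.0, 252.0], 0.82), ([197.0, 235.0], 0.58)]
lock_nut [([145.0, 284.0], 0.64)]
flux_jar [([390.0, 152.0], 0.85)]
yokes [([165.0, 263.0], 0.69)]
top 57.5659384335151 280.0774854642579 212.261722015729 [397.58629027  13.2541141  994.54965338] [ 0.0693     -0.66906202  0.73580908 -0.07834866]
cradle [([350.0, 244.0], 0.93)]
rack []
leaf_1 [([183.0, 248.0], 0.73), ([194.0, 182.0], 0.7), ([188.0, 232.0], 0.62), ([178.0, 270.0], 0.42)]
screw_a [([324.0, 214.0], 0.9), ([329.0, 255.0], 0.75), ([328.0, 237.0], 0.63), ([350.0, 246.0], 0.63)]
lock_nut [([372.0, 222.0], 0.53), ([345.0, 245.0], 0.33)]
flux_jar [([157.0, 230.0], 0.45)]
yokes [([348.0, 244.0], 0.86)]
```

Run:
```python
import cv2
a=cv2.imread("pics/scene0.png");b=cv2.imread("pics/top0.png")
cv2.imwrite("pics/s1.png",cv2.resize(a[90:350,60:440],(800,547),interpolation=3))
cv2.imwrite("pics/t1.png",cv2.resize(b[130:310,140:400],(800,554),interpolation=3))
```

```text
(no output)
```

View pics/s1.png

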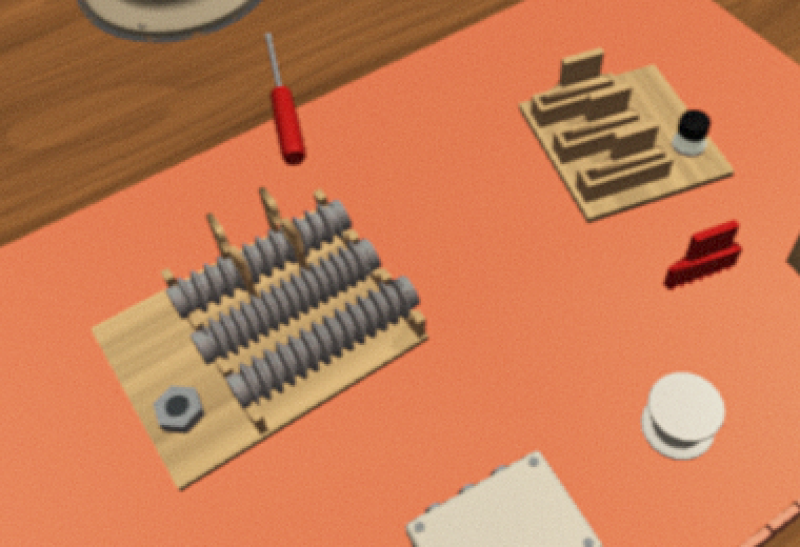

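View pics/t1.png

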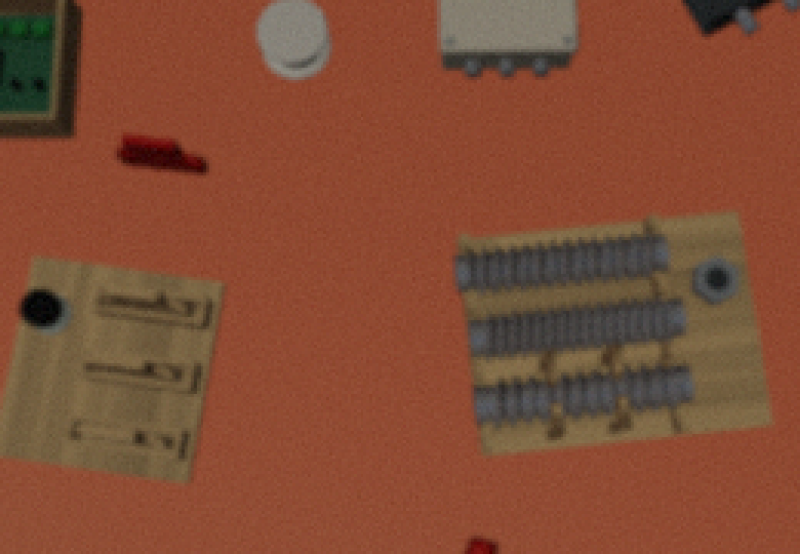

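The scene view shows the cradle (front screw under the yokes, nearest the robot), the rack with three leaves and the jar, and a red look-alike off to the side. In the top crop the cradle corners are near (457,237), (740,212), (772,424), (487,453), and the rack corners near (32,257), (223,283), (188,483), (0,458).

Run:
```python
from h import *
from scipy.optimize import least_squares
P={n:capture(n) for n in("scene","top")}
cr=[(145,85),(145,-160),(-40,-160),(-40,85)]; rk=[(85,112),(85,-52),(-85,-52),(-85,112)]
T=lambda l:[(u/3.077+140,v/3.078+130) for u,v in l]
S=lambda l:[(u/2.105+60,v/2.104+90) for u,v in l]
obs={"cradle":(8,[("top",c,uv) for c,uv in zip(cr,T([(457,237),(740,212),(772,424),(487,453)]))]+[("scene",c,uv) for c,uv in zip([cr[2],cr[1],cr[0]],S([(92,328),(180,488),(427,338)]))]),
"rack":(8,[("top",c,uv) for c,uv in zip(rk,T([(32,257),(223,283),(188,483),(0,458)]))]+[("scene",c,uv) for c,uv in zip([rk[2],rk[1],rk[0],rk[3]],S([(520,103),(590,218),(733,172),(655,66)]))])}
for k,(z,o) in obs.items():
  for use in(("top",),("top","scene")):
    def w(q,c):
        a=q[2];return [q[0]+c[0]*np.cos(a)-c[1]*np.sin(a),q[1]+c[0]*np.sin(a)+c[1]*np.cos(a),z]
    r=least_squares(lambda q:np.ravel([proj(P[n],w(q,c))-uv for n,c,uv in o if n in use]),[350,-200 if k=="cradle" else 250,0])
    print(k,use,r.x.round(3),r.fun.round(1))
p=P["top"]
for uv in T([(160,440),(150,373),(150,303)]):print("slot",on_z(p,uv,36).round(1))
w=capture("wrist");cv2.imwrite("pics/w0.png",w["pixels"]);print(w["fov_y"],w["cx"],w["cy"],w["tool_from_camera"])
```

```text
cradle ('top',) [ 4.73287e+02 -1.20373e+02  6.00000e-03] [ 0.5  0.1  0.1 -0.8  0.9  0.1 -1.5  0.5]
cradle ('top', 'scene') [ 4.74172e+02 -1.19103e+02  8.00000e-03] [-0.1 -0.1 -0.6 -1.2  0.4 -0.3 -2.   0.2 -0.9 -0.1 -1.5  0.4  0.6 -1. ]
rack ('top',) [ 5.26762e+02  2.38082e+02 -2.16000e-01] [ 0.6  0.4  0.1 -0.6  0.9 -0.  -1.7  0.1]
rack ('top', 'scene') [ 5.2768e+02  2.3968e+02 -2.2900e-01] [ 0.5 -0.3 -0.1 -0.6 -0.1 -0.1 -2.6 -0.8 -0.7  0.5 -0.6  0.4  0.1 -0.4
 -1.4 -0.6]
slot [467.8 223.1  36. ]
slot [522.6 228.6  36. ]
slot [580.4 226.   36. ]
65.70646984690485 276.0206445522431 203.4685067726059 [[ 4.21933523e-04 -9.52879292e-01 -3.03349429e-01  7.78454496e+01]
 [ 9.99999884e-01  4.73010673e-04 -9.49024409e-05  3.70697320e-01]
 [ 2.33918088e-04 -3.03349354e-01  9.52879381e-01 -1.26137275e+02]
 [ 0.00000000e+00  0.00000000e+00  0.00000000e+00  1.00000000e+00]]
```

View pics/w0.png

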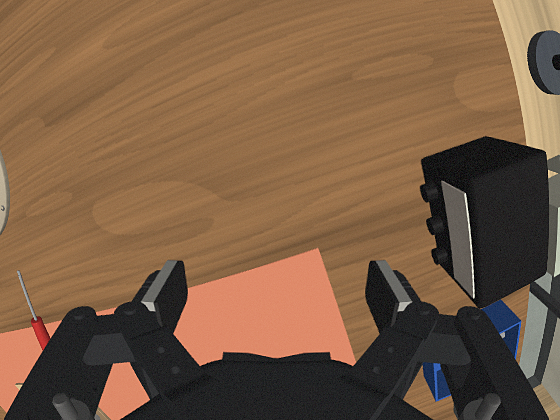

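The wrist view shows only bench, mat and both fingers (tips near row 290), with nothing under the tool. I'll go over the rack with the closing line along the rack's x.

Emit:
{"method": "drive_tool", "body": {
  "commands": "0.29 -0.212 0 0 0 -0.153 100;0.29 -0.212 0 0 0 -0.153 100;0.29 -0.212 0 0 0 -0.153 100;0.29 -0.212 0 0 0 -0.153 100;0.29 -0.212 0 0 0 -0.153 100;0.29 -0.212 0 0 0 -0.153 100;0.29 -0.212 0 0 0 -0.153 100;0.29 -0.212 0 0 0 -0.153 100;0.29 -0.212 0 0 0 -0.153 100;0.29 -0.212 0 0 0 -0.153 100;0.29 -0.212 0 0 0 -0.153 100;0.29 -0.212 0 0 0 -0.153 100;0 0 0 0 0 0 100;0 0 0 0 0 0 100",
  "force": 25
}}

```text
time_s: 2.12
eef_pos: [526.8, 238.4, 247.7]
ee_rot: [-0.0, 0.78, 0.626, -0.0]
force: [-0.8, -0.7, -0.7]
grip_width: 1.001
grip_force: 0.0
```

```bash
cat >> h.py <<'E'
def wcap():
    s=sense(); p=capture("wrist"); q=s["ee_rot"]; M=np.eye(4); M[:3,:3]=R.from_quat(np.array(q)[[1,2,3,0]]).as_matrix(); M[:3,3]=s["eef_pos"]
    p["W"]=M@np.array(p["tool_from_camera"]); return s,p
def wproj(p,X):
    c=np.linalg.inv(p["W"])@np.append(np.array(X,float),1); c=c[:3]; r=np.hypot(c[0],c[1]); k=f_of(p)*np.arctan2(r,c[2])/max(r,1e-9)
    return np.array([p["cx"]+k*c[0],p["cy"]+k*c[1]])
def yaw(s): # closing line angle deg
    m=R.from_quat(np.array(s["ee_rot"])[[1,2,3,0]]).as_matrix(); return np.degrees(np.arctan2(m[1,1],m[0,1]))
def loc(q,c,z):
    a=q[2];return [q[0]+c[0]*np.cos(a)-c[1]*np.sin(a),q[1]+c[0]*np.sin(a)+c[1]*np.cos(a),z]
E
python3 - <<'E'
from h import *
s,p=wcap();print(s["time_s"],s["eef_pos"],yaw(s),s["joints"].round(2))
im=p["pixels"].copy();q=[527.3,239,-.222]
for x in(-55,0,55):
  for dx in(-7,7):
    for y in(-42,42):
      cv2.circle(im,tuple(wproj(p,loc(q,(x+dx,y),36)).round().astype(int)),2,(0,255,0),-1)
for c in [(85,112),(85,-52),(-85,-52),(-85,112)]:cv2.circle(im,tuple(wproj(p,loc(q,c,8)).round().astype(int)),2,(255,0,0),-1)
cv2.imwrite("pics/w1raw.png",p["pixels"]);cv2.imwrite("pics/w1.png",im)
E
```

```text
2.1167 [526.83347105 238.4033482  247.72498581] -12.552540981043556 [0.22 0.43 1.33 0.   1.38 0.44]
```

View pics/w1.png

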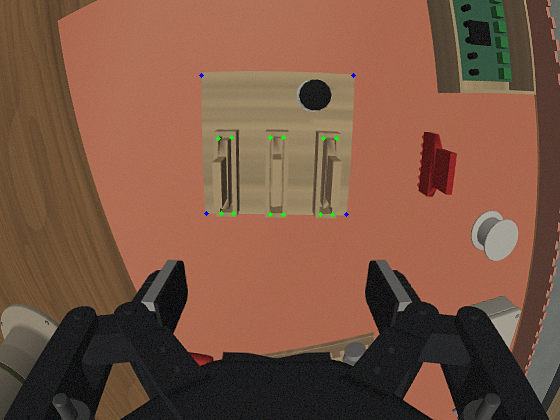

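The overlay nearly matches the rack: slots near columns 227, 277 and 328, jar at (315,95), red look-alike at (437,165). One zoomed view will refine it.

Run:
```python
import cv2
a=cv2.imread("pics/w1raw.png");cv2.imwrite("pics/w1z.png",cv2.resize(a[65:225,190:370],None,fx=3.75,fy=3.75,interpolation=cv2.INTER_CUBIC)[:600])
```

```text
(no output)
```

View pics/w1z.png

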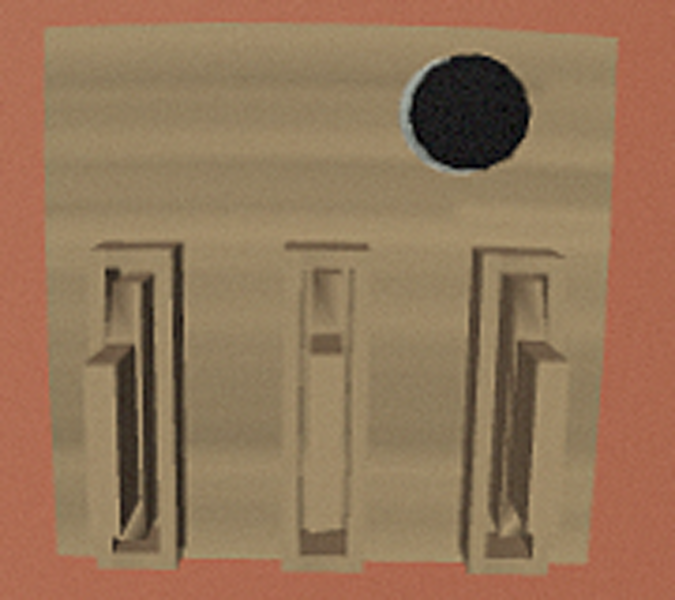

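Run:
```python
from h import *
from scipy.optimize import least_squares
s,p=wcap()
U=lambda u,v:np.array([u/3.75+190,v/3.75+65])
o=[((85,112),8,45+572,38),((-85,112),8,45,28),((85,-52),8,588,564),((-85,-52),8,57,555),
((-62,42),36,107,268),((-62,-42),36,112,553),((-48,-42),36,158,553),((-7,42),36,302,268),((7,42),36,355,268),((-7,-42),36,298,555),((7,-42),36,347,555),((48,42),36,500,272),((62,42),36,548,274),((48,-42),36,485,557),((62,-42),36,533,557)]
for sub in(o[:4],o[4:],o):
    r=least_squares(lambda q:np.ravel([wproj(p,loc(q,c,z))-U(u,v) for c,z,u,v in sub]),[527,239,-.22])
    print(r.x.round(3),r.fun.round(1))
q=r.x
# tabs at z=85: mid ends
for x,a,b in((-55,(103,360),(115,560)),(0,(327,352),(323,530)),(55,(550,362),(532,568))):
    for y in(-22,22): print(x,y,((wproj(p,loc(q,(x,y),85))-[190,65])*3.75).round(0))
```

```text
[ 5.26788e+02  2.40179e+02 -2.33000e-01] [-0.4  0.8  0.5  0.8 -0.7 -1.1  0.6 -0.8]
[ 5.26711e+02  2.40525e+02 -2.32000e-01] [-0.3 -0.2  0.4 -0.3  0.6 -0.1  0.1 -0.1 -0.6  0.1  0.3 -0.1 -0.1  0.1
 -0.1  0.1  0.2  0.1  0.   0.1 -0.4  0.2]
[ 5.26731e+02  2.40445e+02 -2.32000e-01] [-0.5  0.6  0.3  0.6 -0.8 -1.3  0.5 -1.  -0.3 -0.1  0.5 -0.3  0.6 -0.1
  0.1 -0.  -0.5  0.2  0.3 -0.  -0.1  0.2 -0.1  0.2  0.3  0.2  0.   0.1
 -0.4  0.3]
-55 -22 [107. 541.]
-55 22 [101. 370.]
0 -22 [324. 545.]
0 22 [327. 372.]
55 -22 [541. 548.]
55 22 [553. 377.]
```

Run:
```python
from h import *
print("tips",tips_ahead() if callable(tips_ahead) else tips_ahead)
q=[473.7,-119.7,.007]; ys=np.arange(-68,68,.5)
for n in("scene","top"):
  p=capture(n); g=cv2.cvtColor(p["pixels"],cv2.COLOR_BGR2GRAY).astype(np.float32)
  for x in(0,55,110):
    tot=[]
    lam=np.arange(8.5,15,.25); acc=0
    for off in range(-14,15,2):
      z=34+np.sqrt(400-off**2)
      uv=np.array([proj(p,loc(q,(x+off,y),z)) for y in ys],np.float32)
      v=cv2.remap(g,uv[None,:,0],uv[None,:,1],cv2.INTER_CUBIC)[0]
      v=v-cv2.GaussianBlur(v[None],(0,0),18)[0]; v=np.clip(v,-25,25)*np.hanning(len(v))
      acc=acc+np.array([abs(np.sum(v*np.exp(2j*np.pi*ys/l))) for l in lam])
    print(n,x,"best",lam[np.argmax(acc)],[int(acc[np.argmin(abs(lam-l))]) for l in(10,11.5,13)])
```

```text
tips 17.0
scene 0 best 13.0 [3818, 5957, 16868]
scene 55 best 10.0 [22153, 2378, 3364]
scene 110 best 11.5 [2711, 24424, 4713]
top 0 best 13.0 [1008, 2379, 7833]
top 55 best 10.0 [5683, 897, 785]
top 110 best 11.5 [949, 7212, 1791]
```

Emit:
{"method": "drive_tool", "body": {
  "commands": "0 0 -0.3 0 0 -0.015 47;0 0.02 -0.3 0 0 0 47;0 0 -0.3 0 0 0 47;0 0 -0.2 0 0 0 47;0 0 -0.15 0 0 0 47;0 0 0 0 0 0 47;0 0 0 0 0 0 47"
}}

```text
time_s: 2.9
eef_pos: [525.5, 242.1, 123.6]
ee_rot: [-0.0, 0.783, 0.622, -0.0]
force: [-0.4, -0.9, -0.3]
grip_width: 0.471
grip_force: 0.0
```

The front screw's pitch clearly reads as 13 mm in both cameras. I'll take the middle leaf first.

Emit:
{"method": "drive_tool", "body": {
  "commands": "0.01 0 -0.2 0 0 0 47;0 0 -0.2 0 0 0 47;0 0 -0.11 0 0 0 47;0 0 0 0 0 0 47;0 0 0 0 0 0 0;0 0 0 0 0 0 0;0 0 0 0 0 0 0;0 0 0 0 0 0 0;0 0 0 0 0 0 0",
  "force": 25
}}

```text
time_s: 3.65
eef_pos: [527.7, 241.8, 73.8]
ee_rot: [0.001, 0.783, 0.622, 0.001]
force: [-0.6, 0.3, 7.3]
grip_width: 0.085
grip_force: 29.7
```

Emit:
{"method": "drive_tool", "body": {
  "commands": "0 0 0.1 0 0 0 0;0 0 0.3 0 0 0 0;0 0 0.4 0 0 0 0;0 0 0.3 0 0 0 0;0 0 0 0 0 0 0"
}}

```text
time_s: 4.07
eef_pos: [529.2, 242.2, 189.7]
ee_rot: [0.003, 0.783, 0.622, 0.005]
force: [-0.1, 1.1, -0.1]
grip_width: 0.087
grip_force: 28.7
```

Run:
```python
from h import *
s=sense();print(s["force"],s["eef_pos"],yaw(s))
p=capture("scene");print([b for b in boxes_of(p,"leaf_1")][:5])
u=proj(p,s["eef_pos"]).round().astype(int);print(u)
c=p["pixels"][u[1]-30:u[1]+75,u[0]-70:u[0]+70]
cv2.imwrite("pics/l2.png",cv2.resize(c,None,fx=5.5,fy=5.5,interpolation=cv2.INTER_CUBIC))
```

```text
[-0.07846195  1.12443638 -0.13905469] [529.20218471 242.15009212 189.74136149] -13.09992380344094
[{'position': [399.2, 213.0], 'confidence': 0.96}, {'position': [359.7, 163.2], 'confidence': 0.88}, {'position': [349.7, 108.6], 'confidence': 0.76}, {'position': [333.4, 129.7], 'confidence': 0.65}]
[357  92]
```

View pics/l2.png

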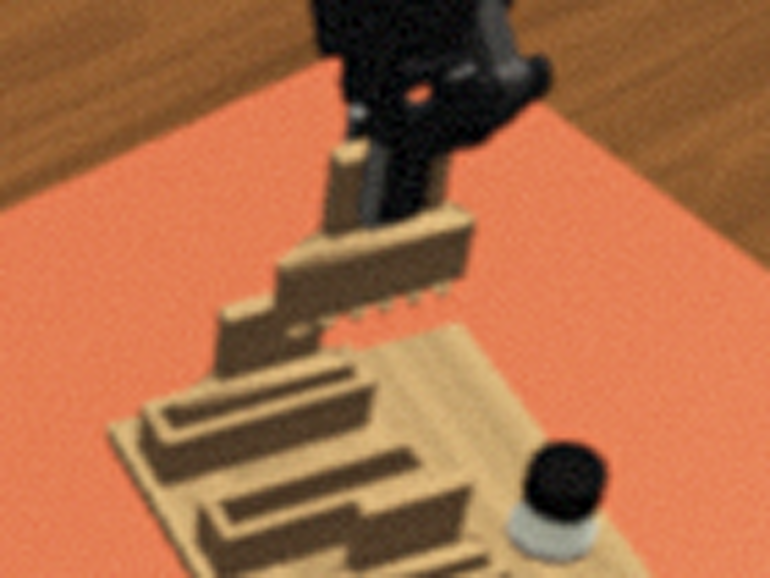

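The lifted leaf shows teeth tips along its lower edge, near crop (357,315), (386,308), (414,300) and (442,292). I'll rectify this onto the leaf plane to read the spacing.

```bash
cat >> h.py <<'E'
def teeth(name="scene",half=4,zs=None,fn=None):
    s=sense();p=capture(name);a=np.radians(yaw(s)); nx=np.array([np.cos(a),np.sin(a),0]); ny=np.array([-np.sin(a),np.cos(a),0])
    o=np.array(s["eef_pos"]); side=np.sign(nx@(np.array(p["position"])-o))
    ys=np.arange(-50,50,.5); zz=np.arange(-40,-80,-.5)
    uv=np.array([[proj(p,o+nx*half*side+ny*y+[0,0,z]) for y in ys] for z in zz],np.float32)
    im=cv2.remap(p["pixels"],uv[...,0],uv[...,1],cv2.INTER_CUBIC)
    cv2.imwrite(fn,cv2.resize(im,None,fx=4,fy=4)); return ys,zz,im,side
def spacing(ys,zz,im):
    d=im.astype(np.float32); sat=d[...,2]-d[...,0]  # red minus blue: mat high, leaf low
    lam=np.arange(8.5,15,.25)
    for i in range(0,len(zz),4):
        v=sat[i]; v=(v-cv2.GaussianBlur(v[None],(0,0),16)[0])*np.hanning(len(v))
        A=[abs(np.sum(v*np.exp(2j*np.pi*ys/l))) for l in lam]; print(zz[i],lam[int(np.argmax(A))],[int(A[np.argmin(abs(lam-l))]) for l in(10,11.5,13)])
E
python3 - <<'E'
from h import *
r=teeth(fn="pics/r2.png");spacing(*r[:3])
E
```

```text
-40.0 13.75 [10, 80, 67]
-42.0 11.5 [45, 69, 33]
-44.0 8.5 [7, 61, 42]
-46.0 14.75 [44, 45, 36]
-48.0 14.75 [34, 61, 45]
-50.0 11.0 [28, 90, 56]
-52.0 12.5 [24, 55, 65]
-54.0 14.0 [36, 8, 66]
-56.0 13.0 [175, 226, 304]
-58.0 12.5 [360, 612, 660]
-60.0 12.25 [510, 906, 930]
-62.0 12.5 [385, 848, 914]
-64.0 12.75 [90, 491, 674]
-66.0 14.75 [151, 258, 380]
-68.0 14.75 [128, 162, 187]
-70.0 10.5 [117, 105, 79]
-72.0 12.75 [101, 139, 146]
-74.0 14.75 [44, 87, 126]
-76.0 14.75 [58, 92, 113]
-78.0 11.0 [94, 116, 66]
```

View pics/r2.png

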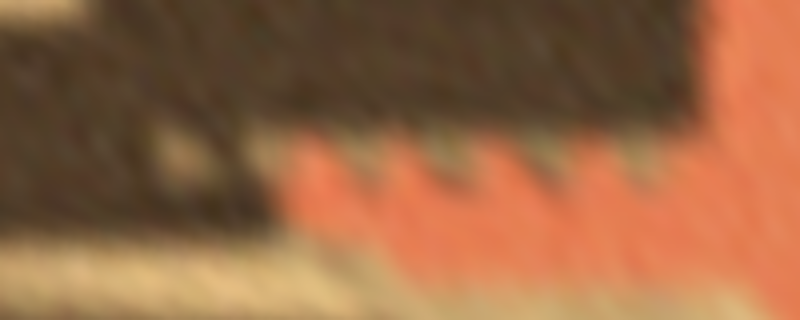

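The gaps sit at about columns 310, 402, 502 and 592, at 8 px/mm. That is about 11.6 mm, six teeth, so this is the 11.5 leaf and does not suit the 13 mm screw. It goes straight back.

Emit:
{"method": "drive_tool", "body": {
  "commands": "-0.015 0 -0.3 0 0 0 0;0 0 -0.3 0 0 0 0;0 0 -0.2 0 0 0 0;0 0 -0.1 0 0 0 0;0 0 -0.1 0 0 0 0;0 0 -0.08 0 0 0 0;0 0 -0.07 0 0 0 0;0 0 0 0 0 0 0"
}}

```text
time_s: 4.88
eef_pos: [526.1, 241.8, 68.3]
ee_rot: [0.0, 0.783, 0.622, 0.001]
force: [-1.5, -0.8, 10.1]
grip_width: 0.09
grip_force: 36.7
```

Emit:
{"method": "drive_tool", "body": {
  "commands": "0 0 0.03 0 0 0 47;0 0 0 0 0 0 47;0 0 0 0 0 0 47;0 0 0.2 0 0 0 47;0 0 0.35 0 0 0 47;0 0 0.05 0 0 0 47;0.27 -0.07 0 0 0 -0.005 47;0.27 -0.07 0 0 0 0 47;0 0 0 0 0 0 47;0 0 0 0 0 0 47"
}}

```text
time_s: 5.72
eef_pos: [579.7, 227.0, 129.2]
ee_rot: [-0.0, 0.785, 0.62, -0.001]
force: [0.0, -0.1, -0.1]
grip_width: 0.47
grip_force: 0.0
```

Run:
```python
from h import *
s=sense();print(s["force"],s["eef_pos"],yaw(s)); print(loc([526.7,240.5,-.232],(55,0),0),loc([526.7,240.5,-.232],(-55,0),0))
```

```text
[ 0.03178822 -0.05629728 -0.13311349] [579.74647657 227.01586682 129.24719604] -13.394762579136128
[np.float64(580.2264671111574), np.float64(227.85415805103545), 0] [np.float64(473.1735328888427), np.float64(253.14584194896455), 0]
```

Emit:
{"method": "drive_tool", "body": {
  "commands": "0.005 0.01 -0.25 0 0 0 47;0 0 -0.22 0 0 0 47;0 0 -0.1 0 0 0 47;0 0 0 0 0 0 47;0 0 0 0 0 0 0;0 0 0 0 0 0 0;0 0 0 0 0 0 0;0 0 0 0 0 0 0;0 0 0 0 0 0 0",
  "force": 25
}}

```text
time_s: 6.47
eef_pos: [580.5, 228.7, 74.7]
ee_rot: [0.0, 0.784, 0.62, 0.001]
force: [-1.3, 0.5, 6.0]
grip_width: 0.09
grip_force: 30.8
```

Emit:
{"method": "drive_tool", "body": {
  "commands": "0 0 0.1 0 0 0 0;0 0 0.3 0 0 0 0;0 0 0.4 0 0 0 0;0 0 0.3 0 0 0 0;0 0 0 0 0 0 0;0 0 0 0 0 0 0"
}}

```text
time_s: 6.97
eef_pos: [580.5, 228.6, 185.6]
ee_rot: [0.001, 0.784, 0.62, 0.002]
force: [0.2, -0.3, -1.5]
grip_width: 0.087
grip_force: 29.8
```

Run:
```python
from h import *
s=sense();print(s["force"],s["eef_pos"],yaw(s),s["grip_width"])
r=teeth(fn="pics/r3.png");spacing(*r[:3])
```

```text
[ 0.17846551 -0.32669027 -1.51960455] [580.53238069 228.61896558 185.56309896] -13.330788405972186 0.0871288018589204
-40.0 11.25 [14, 82, 47]
-42.0 14.0 [23, 48, 60]
-44.0 12.75 [21, 35, 71]
-46.0 14.75 [59, 12, 67]
-48.0 13.25 [52, 25, 91]
-50.0 13.5 [5, 43, 91]
-52.0 13.5 [35, 56, 79]
-54.0 14.75 [58, 8, 59]
-56.0 14.75 [55, 53, 37]
-58.0 11.25 [68, 152, 24]
-60.0 11.0 [132, 226, 89]
-62.0 11.0 [111, 192, 132]
-64.0 10.75 [116, 168, 130]
-66.0 11.0 [80, 131, 71]
-68.0 11.25 [42, 107, 46]
-70.0 11.0 [38, 59, 40]
-72.0 10.75 [49, 47, 27]
-74.0 11.0 [48, 85, 52]
-76.0 11.75 [42, 144, 128]
-78.0 12.25 [87, 187, 192]
```

View pics/r3.png

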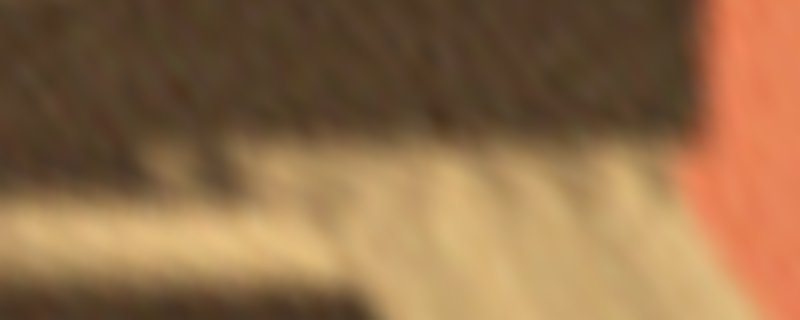

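This view has the rack as background, so the teeth contrast is too poor to count. I'll carry the leaf to above the yokes, where the mat lies behind it, and read it there.

Emit:
{"method": "drive_tool", "body": {
  "commands": "-0.107 -0.348 0 0 0 0.03 0;-0.107 -0.348 0 0 0 0.03 0;-0.107 -0.348 0 0 0 0.03 0;-0.107 -0.348 0 0 0 0.03 0;-0.107 -0.348 0 0 0 0.03 0;-0.107 -0.348 0 0 0 0.03 0;-0.107 -0.348 0 0 0 0.03 0;-0.107 -0.348 0 0 0 0.03 0;-0.107 -0.348 0 0 0 0.03 0;-0.107 -0.348 0 0 0 0.035 0;0 0 0 0 0 0 0;0 0 0 0 0 0 0;0 0 0 0 0 0 0"
}}

```text
time_s: 8.1
eef_pos: [472.6, -119.0, 182.4]
ee_rot: [-0.001, 0.705, 0.709, -0.0]
force: [-0.0, 0.2, -0.4]
grip_width: 0.089
grip_force: 29.8
```

Run:
```python
from h import *
r=teeth(fn="pics/r4.png");spacing(*r[:3])
s,p=wcap();print(s["force"],s["eef_pos"],yaw(s),s["grip_width"])
im=p["pixels"].copy();q=[473.7,-119.7,.007]
for y in(-29,-23,23,29):
  for x in(-33,-6.5,6.5,33):cv2.circle(im,tuple(wproj(p,loc(q,(x,y),84)).round().astype(int)),1,(0,255,0),-1)
for c in [(145,85),(145,-160),(-40,-160),(-40,85)]:cv2.circle(im,tuple(wproj(p,loc(q,c,8)).round().astype(int)),2,(255,0,0),-1)
cv2.imwrite("pics/w2raw.png",p["pixels"]);cv2.imwrite("pics/w2.png",np.vstack([cv2.resize(im[70:340,130:420],(800,440)),cv2.resize(cv2.imread("pics/r4.png"),(800,160))]))
```

```text
-40.0 13.0 [44, 84, 141]
-42.0 13.0 [82, 97, 134]
-44.0 11.25 [92, 121, 97]
-46.0 13.0 [81, 87, 162]
-48.0 13.25 [90, 85, 140]
-50.0 13.25 [72, 105, 132]
-52.0 13.25 [89, 97, 141]
-54.0 13.25 [113, 78, 150]
-56.0 11.0 [107, 164, 131]
-58.0 10.25 [475, 335, 183]
-60.0 10.25 [880, 560, 347]
-62.0 10.25 [966, 699, 414]
-64.0 10.75 [587, 635, 399]
-66.0 14.75 [128, 489, 374]
-68.0 14.75 [203, 408, 329]
-70.0 14.75 [177, 403, 332]
-72.0 14.75 [143, 402, 337]
-74.0 14.75 [150, 344, 274]
-76.0 14.75 [190, 329, 270]
-78.0 14.75 [249, 319, 264]
[-0.83342901  0.35282947 -0.28931542] [ 472.82323636 -118.55244959  182.61853777] 0.42420562888186053 0.08566204936959114
```

View pics/w2.png

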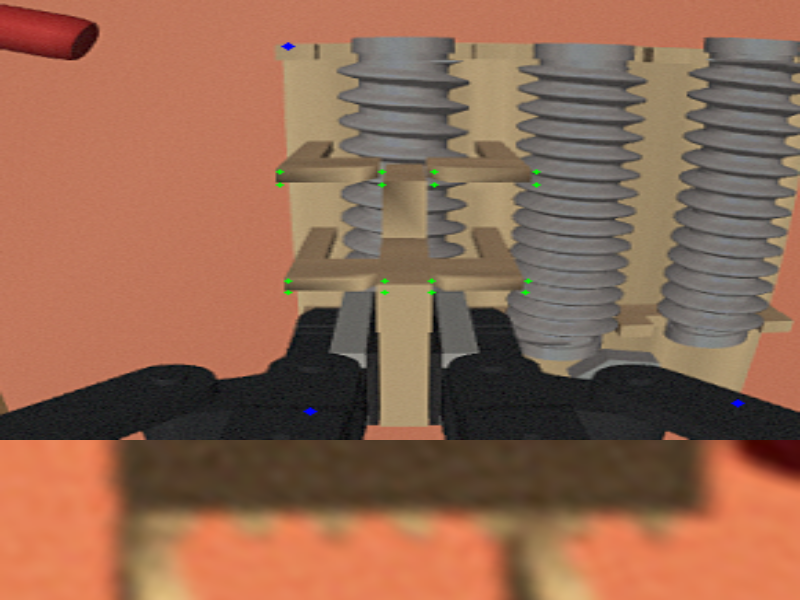

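This leaf's rectified teeth repeat at about 10 mm, so it should not fit, which leaves 13 mm for the last one. The yoke overlay agrees: slot centre near column 408, leaf at 405. Since it is here, I'll let it down for a gentle try.

Emit:
{"method": "drive_tool", "body": {
  "commands": "0.009 0 -0.15 0 0 0 0;0 0 -0.15 0 0 0 0;0 0 -0.1 0 0 0 0;0 0 -0.08 0 0 0 0;0 0 -0.06 0 0 0 0;0 0 -0.04 0 0 0 0;0 0 0 0 0 0 0;0 0 0 0 0 0 0;0 0 0 0 0 0 0"
}}

```text
time_s: 8.95
eef_pos: [474.1, -119.6, 125.8]
ee_rot: [0.0, 0.705, 0.71, 0.0]
force: [-0.4, 0.0, 0.0]
grip_width: 0.089
grip_force: 29.8
```

No contact yet. Lowering millimetre by millimetre.

Emit:
{"method": "drive_tool", "body": {
  "commands": "0 0 -0.02 0 0 0 0;0 0 -0.02 0 0 0 0;0 0 0 0 0 0 0;0 0 0 0 0 0 0"
}}

```text
time_s: 9.28
eef_pos: [473.8, -119.5, 121.3]
ee_rot: [-0.0, 0.705, 0.709, -0.0]
force: [0.6, 0.1, -0.9]
grip_width: 0.091
grip_force: 29.8
```

Emit:
{"method": "drive_tool", "body": {
  "commands": "0 0 -0.01 0 0 0 0;0 0 -0.01 0 0 0 0;0 0 0 0 0 0 0;0 0 0 0 0 0 0"
}}

```text
time_s: 9.62
eef_pos: [473.8, -119.5, 119.2]
ee_rot: [-0.0, 0.705, 0.71, -0.0]
force: [-0.2, -0.2, 0.0]
grip_width: 0.087
grip_force: 29.8
```

Emit:
{"method": "drive_tool", "body": {
  "commands": "0 0 -0.01 0 0 0 0;0 0 -0.005 0 0 0 0;0 0 0 0 0 0 0"
}}

```text
time_s: 9.87
eef_pos: [474.1, -119.6, 118.1]
ee_rot: [0.0, 0.705, 0.71, 0.0]
force: [-0.1, 0.9, 4.6]
grip_width: 0.087
grip_force: 30.5
```

Emit:
{"method": "drive_tool", "body": {
  "commands": "0 0 -0.01 0 0 0 0;0 0 -0.005 0 0 0 0;0 0 0 0 0 0 0"
}}

```text
time_s: 10.12
eef_pos: [474.3, -119.7, 117.5]
ee_rot: [0.001, 0.705, 0.71, 0.0]
force: [-2.7, 1.9, 13.2]
grip_width: 0.087
grip_force: 31.9
```

Contact at about 118 (tips about 53.5). I'll ease off at once and slide lightly along.

Emit:
{"method": "drive_tool", "body": {
  "commands": "0 0 0.016 0 0 0 0;0 0.02 0 0 0 0 0;0 0.02 0 0 0 0 0;0 0 0 0 0 0 0"
}}

```text
time_s: 10.45
eef_pos: [474.1, -115.1, 118.2]
ee_rot: [0.0, 0.705, 0.71, 0.0]
force: [0.3, 2.0, 6.8]
grip_width: 0.086
grip_force: 31.0
```

Emit:
{"method": "drive_tool", "body": {
  "commands": "0 0.02 0 0 0 0 0;0 0.02 0 0 0 0 0;0 0 0 0 0 0 0"
}}

```text
time_s: 10.7
eef_pos: [474.2, -111.9, 118.2]
ee_rot: [0.001, 0.704, 0.71, -0.0]
force: [-0.1, -4.7, 4.1]
grip_width: 0.089
grip_force: 30.5
```

Emit:
{"method": "drive_tool", "body": {
  "commands": "0 0.02 0 0 0 0 0;0 0.02 0 0 0 0 0;0 0 0 0 0 0 0"
}}

```text
time_s: 10.95
eef_pos: [474.4, -108.3, 118.6]
ee_rot: [0.002, 0.704, 0.71, -0.0]
force: [-1.9, -6.3, 8.7]
grip_width: 0.088
grip_force: 31.3
```

It stays up near the crest everywhere and never drops in, which confirms the misfit. Lift it off and return it to its slot.

Emit:
{"method": "drive_tool", "body": {
  "commands": "0 -0.02 0.05 0 0 0 0;0 0 0.2 0 0 0 0;0 0 0.35 0 0 0 0;0 0 0.1 0 0 0 0;0.107 0.33 0 0 0 -0.03 0;0.107 0.34 0 0 0 -0.03 0;0.107 0.34 0 0 0 -0.03 0;0.107 0.34 0 0 0 -0.03 0;0.107 0.34 0 0 0 -0.03 0;0.107 0.34 0 0 0 -0.03 0;0.107 0.34 0 0 0 -0.03 0;0.107 0.34 0 0 0 -0.03 0;0.107 0.34 0 0 0 -0.03 0;0.1 0.34 0 0 0 -0.035 0;0 0 0 0 0 0 0;0 0 0 0 0 0 0;0 0 0 0 0 0 0"
}}

```text
time_s: 12.37
eef_pos: [579.7, 229.3, 187.2]
ee_rot: [-0.0, 0.784, 0.62, -0.001]
force: [-0.1, 0.2, 0.1]
grip_width: 0.087
grip_force: 30.0
```

Run:
```python
from h import *
s=sense();print(s["force"],s["eef_pos"],yaw(s),s["grip_width"])
```

```text
[-0.1228754   0.22373065  0.13589728] [579.69800491 229.29845494 187.2299416 ] -13.309392835502187 0.08717754523063777
```

Emit:
{"method": "drive_tool", "body": {
  "commands": "0.007 -0.005 -0.3 0 0 0 0;0 0 -0.3 0 0 0 0;0 0 -0.15 0 0 0 0;0 0 -0.12 0 0 0 0;0 0 -0.1 0 0 0 0;0 0 -0.08 0 0 0 0;0 0 -0.05 0 0 0 0;0 0 0 0 0 0 0;0 0 0 0 0 0 0"
}}

```text
time_s: 13.12
eef_pos: [581.1, 229.0, 78.4]
ee_rot: [0.0, 0.784, 0.62, 0.0]
force: [-0.6, -0.5, -0.5]
grip_width: 0.086
grip_force: 30.1
```

Emit:
{"method": "drive_tool", "body": {
  "commands": "0 0 -0.03 0 0 0 0;0 0 0 0 0 0 0;0 0 0 0 0 0 47;0 0 0 0 0 0 47;0 0 0 0 0 0 47;0 0 0.2 0 0 0 47;0 0 0.3 0 0 0 47;-0.36 0.08 0.05 0 0 0 47;-0.36 0.08 0 0 0 0 47;-0.36 0.08 0 0 0 0 47;0 0 0 0 0 0 47;0 0 0 0 0 0 47"
}}

```text
time_s: 14.12
eef_pos: [471.8, 253.5, 130.3]
ee_rot: [0.0, 0.784, 0.621, 0.0]
force: [0.5, -0.6, 0.9]
grip_width: 0.469
grip_force: 0.0
```

Emit:
{"method": "drive_tool", "body": {
  "commands": "0.012 -0.003 -0.25 0 0 0 47;0 0 -0.22 0 0 0 47;0 0 -0.1 0 0 0 47;0 0 0 0 0 0 47;0 0 0 0 0 0 0;0 0 0 0 0 0 0;0 0 0 0 0 0 0;0 0 0 0 0 0 0;0 0 0 0 0 0 0",
  "force": 25
}}

```text
time_s: 14.87
eef_pos: [474.9, 252.9, 74.1]
ee_rot: [0.001, 0.784, 0.62, 0.001]
force: [0.2, -0.2, 6.7]
grip_width: 0.089
grip_force: 30.9
```

Emit:
{"method": "drive_tool", "body": {
  "commands": "0 0 0.1 0 0 0 0;0 0 0.3 0 0 0 0;0 0 0.4 0 0 0 0;0 0 0.3 0 0 0 0;0 -0.15 0 0 0 0.03 0;0 -0.3 0 0 0 0.03 0;0 -0.36 0 0 0 0.03 0;0 -0.36 0 0 0 0.03 0;0 -0.36 0 0 0 0.03 0;0 -0.36 0 0 0 0.03 0;0 -0.36 0 0 0 0.03 0;0 -0.36 0 0 0 0.03 0;0 -0.36 0 0 0 0.03 0;0 -0.36 0 0 0 0.035 0;0 -0.36 0 0 0 0 0;0 0 0 0 0 0 0;0 0 0 0 0 0 0;0 0 0 0 0 0 0"
}}

```text
time_s: 16.37
eef_pos: [473.8, -115.8, 183.2]
ee_rot: [-0.0, 0.705, 0.709, 0.0]
force: [-0.6, 1.1, -0.6]
grip_width: 0.087
grip_force: 29.9
```

Run:
```python
from h import *
r=teeth(fn="pics/r5.png");spacing(r[0],r[1][28:56],r[2][28:56])
s=sense();print(s["force"],s["eef_pos"],yaw(s),s["grip_width"])
p=capture("top");print([(b["position"],b["confidence"]) for b in boxes_of(p,"leaf_1")])
```

```text
-54.0 9.75 [104, 106, 92]
-56.0 12.0 [81, 278, 224]
-58.0 12.5 [67, 561, 757]
-60.0 12.75 [82, 812, 1194]
-62.0 12.75 [41, 866, 1320]
-64.0 12.75 [119, 748, 1057]
-66.0 12.25 [253, 588, 643]
[ 0.03161123 -0.05838382 -1.05460077] [ 473.93564313 -115.35547889  183.13242688] 0.4399868941794523 0.08690361306917861
[([190.2, 228.9], 0.77), ([182.5, 249.8], 0.72), ([191.3, 182.9], 0.57)]
```

This one reads 12.75–13 mm, so it should fit. Lowering it in.

Emit:
{"method": "drive_tool", "body": {
  "commands": "0.003 0 -0.2 0 0 0 0;0 0 -0.15 0 0 0 0;0 0 -0.1 0 0 0 0;0 0 -0.08 0 0 0 0;0 0 -0.06 0 0 0 0;0 0 -0.03 0 0 0 0;0 0 0 0 0 0 0;0 0 0 0 0 0 0;0 0 0 0 0 0 0"
}}

```text
time_s: 17.27
eef_pos: [474.6, -116.4, 121.4]
ee_rot: [0.0, 0.705, 0.71, 0.0]
force: [0.0, -0.1, -1.5]
grip_width: 0.089
grip_force: 30.0
```

Emit:
{"method": "drive_tool", "body": {
  "commands": "0 0 -0.01 0 0 0 0;0 0 -0.01 0 0 0 0;0 0 0 0 0 0 0;0 0 0 0 0 0 0"
}}

```text
time_s: 17.6
eef_pos: [474.4, -116.3, 118.9]
ee_rot: [0.0, 0.705, 0.71, -0.0]
force: [0.4, 0.8, -0.2]
grip_width: 0.091
grip_force: 30.0
```

Emit:
{"method": "drive_tool", "body": {
  "commands": "0 0 -0.008 0 0 0 0;0 0 -0.008 0 0 0 0;0 0 0 0 0 0 0"
}}

```text
time_s: 17.85
eef_pos: [474.6, -116.4, 117.9]
ee_rot: [0.0, 0.705, 0.71, 0.0]
force: [-1.6, 1.4, 5.5]
grip_width: 0.083
grip_force: 30.9
```

Emit:
{"method": "drive_tool", "body": {
  "commands": "0 0 -0.007 0 0 0 0;0 0 0 0 0 0 0;0 0 0 0 0 0 0"
}}

```text
time_s: 18.1
eef_pos: [474.7, -116.4, 117.7]
ee_rot: [0.001, 0.705, 0.71, 0.0]
force: [-3.1, 1.7, 11.3]
grip_width: 0.087
grip_force: 31.8
```

It is on the ridges. Ease off and slide along −y, watching the force.

Emit:
{"method": "drive_tool", "body": {
  "commands": "0 0 0.009 0 0 0 0;0 -0.015 0 0 0 0 0;0 0 0 0 0 0 0"
}}

```text
time_s: 18.35
eef_pos: [474.6, -117.8, 117.8]
ee_rot: [0.0, 0.705, 0.709, 0.0]
force: [-0.7, 1.5, 6.8]
grip_width: 0.088
grip_force: 30.9
```

Emit:
{"method": "drive_tool", "body": {
  "commands": "0 -0.015 0 0 0 0 0;0 0 0 0 0 0 0"
}}

```text
time_s: 18.52
eef_pos: [474.6, -119.3, 117.8]
ee_rot: [0.0, 0.705, 0.709, 0.0]
force: [0.0, 1.7, 5.2]
grip_width: 0.086
grip_force: 30.8
```

Emit:
{"method": "drive_tool", "body": {
  "commands": "0 -0.015 0 0 0 0 0;0 0 0 0 0 0 0"
}}

```text
time_s: 18.68
eef_pos: [474.4, -121.0, 117.4]
ee_rot: [0.0, 0.705, 0.709, -0.0]
force: [-0.5, -0.4, -0.4]
grip_width: 0.089
grip_force: 30.0
```

The force has dropped to zero as the teeth pass the ridge tops. Shift a bit further and lower.

Emit:
{"method": "drive_tool", "body": {
  "commands": "0 -0.015 0 0 0 0 0;0 0 -0.015 0 0 0 0;0 0 0 0 0 0 0"
}}

```text
time_s: 18.93
eef_pos: [474.2, -122.3, 115.5]
ee_rot: [-0.0, 0.705, 0.709, -0.0]
force: [0.2, -1.1, -0.1]
grip_width: 0.089
grip_force: 30.0
```

Emit:
{"method": "drive_tool", "body": {
  "commands": "0 0 -0.012 0 0 0 0;0 0 0 0 0 0 0;0 0 0 0 0 0 0"
}}

```text
time_s: 19.18
eef_pos: [474.3, -122.3, 114.7]
ee_rot: [-0.0, 0.705, 0.71, -0.0]
force: [0.5, -0.0, -1.3]
grip_width: 0.087
grip_force: 30.0
```

It is dropping freely, now below where a misfit would stop.

Emit:
{"method": "drive_tool", "body": {
  "commands": "0 0 -0.012 0 0 0 0;0 0 0 0 0 0 0;0 0 0 0 0 0 0"
}}

```text
time_s: 19.43
eef_pos: [474.5, -122.5, 113.7]
ee_rot: [0.0, 0.705, 0.71, -0.0]
force: [-0.0, -1.9, -0.1]
grip_width: 0.089
grip_force: 30.0
```

Emit:
{"method": "drive_tool", "body": {
  "commands": "0 0 -0.008 0 0 0 0;0 0 0 0 0 0 0"
}}

```text
time_s: 19.6
eef_pos: [474.6, -122.6, 113.0]
ee_rot: [0.001, 0.705, 0.71, -0.0]
force: [0.2, -2.4, 1.0]
grip_width: 0.088
grip_force: 30.3
```

Emit:
{"method": "drive_tool", "body": {
  "commands": "0 -0.007 0 0 0 0 0;0 0 -0.006 0 0 0 0;0 0 0 0 0 0 0"
}}

```text
time_s: 19.85
eef_pos: [474.4, -123.1, 112.2]
ee_rot: [0.0, 0.705, 0.71, -0.0]
force: [-0.4, -2.2, 1.7]
grip_width: 0.087
grip_force: 30.3
```

Emit:
{"method": "drive_tool", "body": {
  "commands": "0 0 -0.006 0 0 0 0;0 0 0 0 0 0 0"
}}

```text
time_s: 20.02
eef_pos: [474.5, -123.2, 111.9]
ee_rot: [0.0, 0.705, 0.71, -0.0]
force: [-1.1, -2.5, 5.1]
grip_width: 0.085
grip_force: 30.7
```

Emit:
{"method": "drive_tool", "body": {
  "commands": "0 -0.006 0 0 0 0 0;0 0 0 0 0 0 0"
}}

```text
time_s: 20.18
eef_pos: [474.5, -123.4, 111.9]
ee_rot: [-0.0, 0.705, 0.709, 0.0]
force: [-1.0, 0.1, 5.8]
grip_width: 0.091
grip_force: 30.9
```

Emit:
{"method": "drive_tool", "body": {
  "commands": "0 0 -0.006 0 0 0 0;0 0 0 0 0 0 0"
}}

```text
time_s: 20.35
eef_pos: [474.6, -123.4, 111.8]
ee_rot: [0.0, 0.705, 0.71, 0.0]
force: [-2.4, 0.2, 10.7]
grip_width: 0.085
grip_force: 31.7
```

A firm stop with zero side force, 6.2 mm below the crest contact, means it is home. Unload, release, rise.

Emit:
{"method": "drive_tool", "body": {
  "commands": "0 0 0.008 0 0 0 0;0 0 0 0 0 0 0;0 0 0 0 0 0 30;0 0 0 0 0 0 40;0 0 0 0 0 0 40;0 0 0 0 0 0 40;0 0 0.1 0 0 0 40;0 0 0.2 0 0 0 40;0 0 0.3 0 0 0 40;0 0.3 0.3 0 0 0 40;0 0.35 0 0 0 0 40;0 0.35 0 0 0 0 40;0 0 0 0 0 0 40;0 0 0 0 0 0 40"
}}

```text
time_s: 21.52
eef_pos: [474.3, -22.9, 202.1]
ee_rot: [0.0, 0.704, 0.711, 0.0]
force: [0.2, -0.8, 0.7]
grip_width: 0.402
grip_force: 0.0
```

Run:
```python
from h import *
s=sense();print(s["force"],s["eef_pos"])
p=capture("scene");t=capture("top")
for k in("leaf_1","lock_nut","flux_jar"):print(k,[(np.round(b["position"]).tolist(),round(b["confidence"],2)) for b in boxes_of(p,k)])
q=[473.7,-119.7,.007];im=p["pixels"].copy()
# predicted leaf outline if home: leaf centre y offset 0, tops at z=123, shoulder z=90
for y,z in((-22,123),(22,123),(-37,90),(37,90)):cv2.circle(im,tuple(proj(p,loc(q,(4,y),z)).round().astype(int)),0,(0,255,0),-1)
a=cv2.resize(im[170:300,120:280],(580,471),interpolation=3)
b=cv2.resize(p["pixels"][100:210,310:410],(220,242),interpolation=3)
c=cv2.resize(t["pixels"][200:300,130:220],(220,229),interpolation=3)
cv2.imwrite("pics/end.png",np.hstack([a,np.vstack([b,c])]))
```

```text
[ 0.24725594 -0.75245982  0.69339779] [474.31698717 -22.85027676 202.05285909]
leaf_1 [([345.0, 143.0], 0.88), ([397.0, 214.0], 0.84), ([178.0, 198.0], 0.6), ([360.0, 162.0], 0.59)]
lock_nut [([145.0, 285.0], 0.73)]
flux_jar [([389.0, 152.0], 0.81)]
```

View pics/end.png

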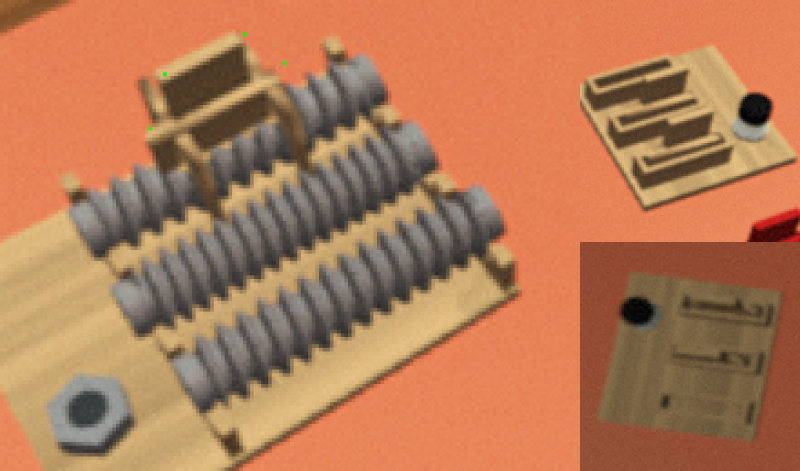

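The leaf stands upright in the yokes at the predicted home height, with its top edge near the marks at (165,74) and (245,34). The other two stand in the rack, and the nut and jar have not moved.

```bash
python3 -c "
from rig import finish_job
print(finish_job())"
```

```text
the job is handed in; nothing more can be done
None
```

The 13 mm leaf is seated home in the front screw (about 6.2 mm below where it met the crest) and the other two stand in the rack, nut and jar undisturbed; I tried the 10 mm leaf on the thread and it did not drop in, but ruled out the 11.5 mm leaf by camera only, and on both leaves tried, force briefly reached 11–13 N on the ridges before I eased off.

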